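# Unlock the medicine box and hold its bolt back

### The job

Unlock the medicine box on the worktop: take the key with the round bow from the wooden key stand, push it all the way down into the lock on the lid past its sticky pins, then turn it a quarter turn clockwise to the stop. The lock springs back when let go, so finish while still gripping the key and holding it turned. Leave the key with the square bow in its stand and do not push the other things on the worktop about.

Things in the scene. Friction and masses are not known exactly. Their poses are not given: they have to be found in the camera images.
- key_round: key to use, steel, 65 mm long, upright in the stand, bit down. Origin: centre of the bit's underside (the tip); z up the shank. Bit: flat bar, 20 mm along x, 6 mm thick along y, z 0 to 14 mm, lowest 4 mm tapering to 14 x 3 mm. Round shank 6 mm across. Bow (grip): round disc 30 mm across, 10 mm thick along y, centred at z = 50 mm; grasp across the 10 mm. 45 g.
- key_square: the other steel key, to be left in the stand: as key_round, but its bow is a square plate 30 x 30 x 10 mm and its bit is 25 mm wide, too wide for the lock. Origin and axes as key_round.
- key_stand: fixed wooden block, 120 mm (x) by 44 mm (y), 40 mm high; origin at the centre of its underside. Two slots 28 mm (x) by 9 mm (y), 30 mm deep, at x = -35 and +35 mm. A key stands in each (either in either), tip 10 mm above the worktop, bow 5 mm clear of the block, its x along the stand's x within some degrees.
- medicine_box: fixed white box, 120 mm (x) by 160 mm (y), lid top 68 mm high; origin at the centre of its underside, z up. In the middle of the lid a square steel lock plate 50 x 50 mm, top 74 mm high, holds the keyway: 8 mm through the fixed plate, then 18 mm through the turning cylinder. A steel bolt on the front (-x) face draws in as the lock turns.
- keyway (a point): centre of the keyway's mouth, on top of the lock plate; axes as medicine_box. Upright slot, 22 mm along x, 8 mm along y, 26 mm deep to a firm floor. Two sprung sticky pins jut 2 mm in from its short ends, 14 and 19 mm down; the bit pushes them aside under 5 to 12 N down; small wiggles help. The key can turn only with its tip 22 mm or more down; home is 26 mm, bow 9 mm above the plate.
- lock (a joint): turn of the lock cylinder in rad: 0 = rest, keyway in line with the plate's slot; grows clockwise as seen from above; stop at 1.4. A spring returns it to 0, with about 0.04 N m at rest and 0.13 N m at the stop. The key has about 0.1 rad of play in it, so the key must turn about 1.5 rad.
- garlic: bystander: a garlic bulb about 53 mm across, loose on the worktop; origin at the centre of its underside. Leave it where it is.
- timer: bystander: a round twist timer, 65 mm across and 55 mm high, loose on the worktop; origin at the centre of its underside. Leave it where it is.
- pepper: bystander: a small drum with a lid, 56 mm across and 74 mm high, loose on the worktop; origin at the centre of its underside. Leave it where it is.
- mug: bystander: a white mug, 85 mm across and 98 mm high, with handle, loose on the worktop; origin at the centre of its underside. Leave it where it is.
- tin: bystander: a short tin, 75 mm across and 58 mm high, loose on the worktop; origin at the centre of its underside. Leave it where it is.
- jar: bystander: a jar with a screw lid, 73 mm across and 84 mm high, loose on the worktop; origin at the centre of its underside. Leave it where it is.

How it is judged:
By the outcome, as a careful person would: the job done as asked, in the order asked, and still so for the second after the job is handed in, while the arm keeps its last pose, push and grip.
It also fails if it takes over 48 s, if anything falls off the work surface, if the arm or the gripper's body presses on something with over 40 N, if the wrist force passes 120 N, or if a joint passes its speed limit or range.

### The arm

A 6-joint arm with a two-finger parallel gripper is mounted at the origin on a cart in front of the work surface, level with it; the furniture and walls round the work are solid. World frame = base frame: x ahead of the robot, y to its left, z up, the work surface at z = 0. Lengths are in m, angles in degrees, forces in N, time in s.
With the tool pointing down it reaches from about 0.3 to 0.85 m from the base axis. Payload 5.4 kg.
Tool frame: the origin (TCP) lies at the very end of the fingers, on their centre line; the grasp point (between the pads) lies 19 mm behind it (grip_depth is the distance from the TCP to the grasp point, in m); z points along the fingers, y is the line along which they close (so a half turn about z gives the same grasp; the last joint's range is limited). The gripper opens to 85 mm and grips with 20 to 120 N. Pads are 22 mm wide; open, the fingers measure 114 mm over their backs; the gripper's body (76 mm by 85 mm) begins 54 mm behind the grasp point. The pads swing forward as they close: fully open they stand 13 mm farther back than shut.
Start: joints at [57.405, 9.076, 91.501, -0, 79.423, -12.038], TCP at [0.202, 0.538, 0.231] pointing down, gripper open.
Joint ranges: [-166.64, 166.64], [-54.1, 131.32], [10.49, 154.53], [-73.88, 253.88], [9.74, 151.15], [-171.62, 171.62]. Speed limits (degrees/s): [147.25, 147.25, 180, 180, 180, 180].

### API

Orientations are given as [roll, pitch, yaw] about the fixed x, y, z axes, in that order (R = Rz(yaw) Ry(pitch) Rx(roll)).
In Python, from bench import * gives the robot as it stands.
- The arm moves only by the tool play_rows, never from a script. Its arguments are lists of equal length, an entry for each row: "delta_rot": the turn, a rotation vector about the tool's x, y, z in degrees, a list of three; "translation": the shift along the tool's x, y, z in m, a list of three; "grip": the gripper's target within -1 to 1 (fully open at 1, half-way at 0, shut at -1). In form: {"delta_rot": [[rx, ry, rz], ...], "translation": [[dx, dy, dz], ...], "grip": [grip, ...]}. A call has exactly 5 rows; each row shifts and turns the commanded pose from where the row before left it, along the tool's axes as they then stand; what a row does not reach is not made up. A row lasts 1/12 s, in which the tool goes at most 41.7 mm and 7.16 degrees, less where a joint would pass 70% of its speed; a pose out of reach is approached as far as the arm can. A call is refused whole if a number of a shift passes 0.0417 or a number of a turn 7.16, either way. A call with a gripper value outside its range is refused whole. The fingers move at their own pace and stop on an object; "squeeze" is the grip in N (left out, the last holds). Time passes only in rows, so rows that do not move let the fingers close, or fill a call up. It gives the time, the measured TCP pose, the force, the opening and the grip force at its end, in the units of the state.
- get_state(): the state, without advancing time (a new reading comes with each control period).
- capture(name): name is "scene" or "side" or "wrist"; returns a dict with "img" (384x512x3 uint8, red, green, blue), "fov_y" (degrees; the focal length in pixels is half the picture's height over the tangent of half this angle, whatever the lens; pixels are square), "cx", "cy" (the principal point, pixels), "R" (3x3) and "t" (3): a world point X has camera coordinates R X + t. Camera axes: x right, y down, z forward; pixel columns grow to the right and rows downward; lengths in m; the calibration is good to about 2 mm. The wrist camera is an equidistant fisheye: a pixel r from the principal point sees the ray r / f radians off the axis. A picture is of the moment at which its call begins. There is no depth.
- sign_off(): hands the job in; it is judged then, once.
The state is a dict: "clock": time; "q": joint angles; "joint_velocities": joint speeds; "joint_efforts": joint torques, N m; "tcp_pos": TCP position; "ee_rot": TCP orientation; "contact_force": force on the tool from outside, world axes, zero at the start; "wrist_torque": the same for the moment, N m; "finger_gap": opening from 0.0 (shut) to 1.0 (fully open); "grasp_force": force on a finger pad.
Only numpy, scipy, OpenCV 4.12 (cv2) and the standard library are available. Lean on these libraries where they do the work, as an engineer would, in place of code of your own. Each camera call takes 0.05 s, during which the arm holds its last target. There are 200 camera calls.

## Working session

There is one attempt and no reset: what is moved stays moved. The work goes in short steps, Python scripts to look and compute and a tool call to move; the robot and the scene stay as the last step left them, time stands still between calls to the robot, and variables do not carry over. Pictures are saved under pics/ and viewed, at most 13 in all, crops included, and the job is handed in when it is done.

Besides the shell and the picture viewer there is one more tool, called after "Call:" as a command line: name --argument value ..., lists and objects as JSON in quotes. play_rows: Moves the arm, as the interface text tells. Its arguments: {"type":"object","properties":{"delta_rot":{"type":"array","items":{"type":"array","items":{"type":"number"}}},"translation":{"type":"array","items":{"type":"array","items":{"type":"number"}}},"grip":{"type":"array","items":{"type":"number"}},"squeeze":{"type":"number"}},"required":["delta_rot","translation","grip"]}

```bash
mkdir -p pics
cat > h.py <<'E'
from bench import *
import numpy as np, cv2
from scipy.spatial.transform import Rotation as Ro
def cap(n):
    c=capture(n); c['f']=192/np.tan(np.radians(c['fov_y'])/2); c['n']=n; return c
def ray(c,u,v):
    x=(u-c['cx']);y=(v-c['cy'])
    if c['n']=='wrist':
        r=np.hypot(x,y);th=r/c['f'];d=np.array([np.sin(th)*x/max(r,1e-9),np.sin(th)*y/max(r,1e-9),np.cos(th)])
    else: d=np.array([x/c['f'],y/c['f'],1])
    R=np.array(c['R']);return -R.T@np.array(c['t']),R.T@d
def onz(c,u,v,z):
    o,d=ray(c,u,v);return o+d*(z-o[2])/d[2]
def proj(c,X):
    p=np.array(c['R'])@np.array(X)+np.array(c['t'])
    if c['n']=='wrist':
        r=np.hypot(p[0],p[1]);th=np.arctan2(r,p[2]);k=c['f']*th/max(r,1e-9);return np.array([c['cx']+k*p[0],c['cy']+k*p[1]])
    return np.array([c['cx']+c['f']*p[0]/p[2],c['cy']+c['f']*p[1]/p[2]])
E
python3 - <<'E'
from h import *
a=cap('scene');b=cap('side')
for c in(a,b):print(c['n'],c['fov_y'],c['cx'],c['cy'],-np.array(c['R']).T@c['t'])
im=np.vstack([a['img'],b['img']])
w=cap('wrist');print(w['fov_y'],w['cx'],w['cy'])
cv2.imwrite('pics/sc.png',cv2.cvtColor(a['img'],4));cv2.imwrite('pics/si.png',cv2.cvtColor(b['img'],4));cv2.imwrite('pics/wr.png',cv2.cvtColor(w['img'],4))
print(get_state())
E
```

```text
scene 46.53797778595138 251.98343031330649 196.39795833840802 [-0.39123843  0.99139623  1.02141385]
side 43.04885164230535 257.01668091251946 190.15068635730483 [-0.0224869   1.02373023  1.02432475]
65.70646984690485 251.96396697919394 193.58719238830292
{'clock': 0.15, 'q': array([ 5.74048566e+01,  9.10618846e+00,  9.15537367e+01, -2.38072819e-03,
        7.94269516e+01, -1.20377731e+01]), 'joint_velocities': array([ 0.08160821, -0.04302923, -0.32283827, -0.03966785, -0.02752552,
        0.00397364]), 'joint_efforts': array([ 6.30922386e-04, -3.96379066e+01, -3.31784141e+01, -3.23639661e-04,
        5.52432160e-03,  3.08197627e-05]), 'tcp_pos': array([0.20167897, 0.53796548, 0.23054143]), 'ee_rot': array([-1.79914546e+02, -1.58305081e-02,  1.59443057e+02]), 'contact_force': array([-0.03872213,  0.48978101,  0.1117324 ]), 'wrist_torque': array([-0.05140107, -0.04436727,  0.01363346]), 'grasp_force': 0.0, 'finger_gap': 0.9990207335290026}
```

View pics/sc.png

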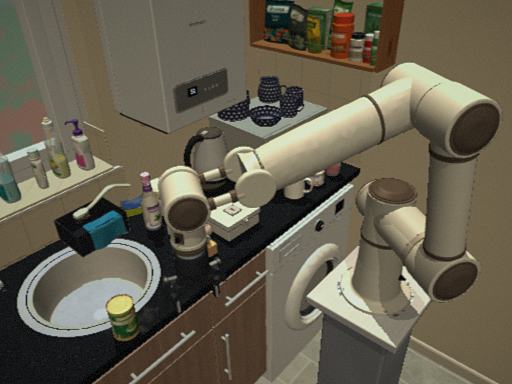

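View pics/wr.png

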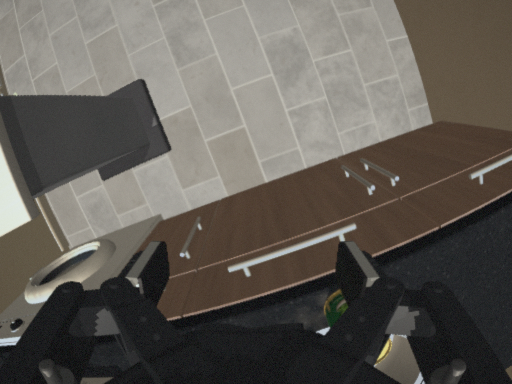

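The scene view shows the white box near (235,215), with the arm hiding the stand at about (205,245). The wrist camera sees mostly the cabinet fronts and floor.

View pics/si.png

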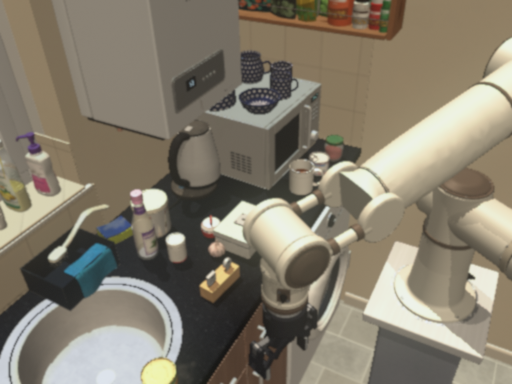

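Run:
```python
from h import *
a=cap('scene');print(onz(a,234,210,.074),onz(a,211,245,.04),onz(a,185,245,.04))
w=cap('wrist');print(-np.array(w['R']).T@w['t'],'\n',w['R'],w['f'])
for p in [(.2,.54,.23),(.3,.54,.05)]:print(proj(a,p),proj(w,p))
```

```text
[0.56041991 0.03786164 0.074     ] [0.51348145 0.20606281 0.04      ] [0.58283835 0.26319132 0.04      ]
[0.13431169 0.56350595 0.37378213] 
 [[ 3.50233435e-01  9.36662263e-01 -5.88260544e-04]
 [ 8.98834953e-01 -3.35912371e-01  2.81529051e-01]
 [ 2.63500034e-01 -9.91296359e-02 -9.59552525e-01]] 297.3186396354542
[196.93964239 307.62508961] [253.9706982  243.04140699]
[177.69360907 336.10374436] [281.7089535  247.54149395]
```

The side view shows the stand at (220,282), with its keys at (211,278) and (232,264), and the box at (240,230). I'll zoom in on those.

Run:
```python
from h import *
a=cap('side')
for u,v,z in [(220,282,.04),(211,278,.06),(232,264,.06),(240,228,.074),(176,247,.074),(215,250,.03),(208,225,.05),(302,180,.05)]:print(u,v,onz(a,u,v,z))
im=a['img'][190:310,175:275]
cv2.imwrite('pics/si2.png',cv2.cvtColor(cv2.resize(im,None,fx=5,fy=5,interpolation=2)[:600],4))
```

```text
220 282 [0.51929803 0.26584456 0.04      ]
211 278 [0.53762455 0.27985974 0.06      ]
232 264 [0.51386087 0.20845591 0.06      ]
240 228 [0.56133195 0.07901212 0.074     ]
176 247 [0.68417577 0.23393105 0.074     ]
215 250 [0.60524895 0.15559498 0.03      ]
208 225 [0.67183942 0.08734461 0.05      ]
302 180 [ 0.50973405 -0.26391513  0.05      ]
```

View pics/si2.png

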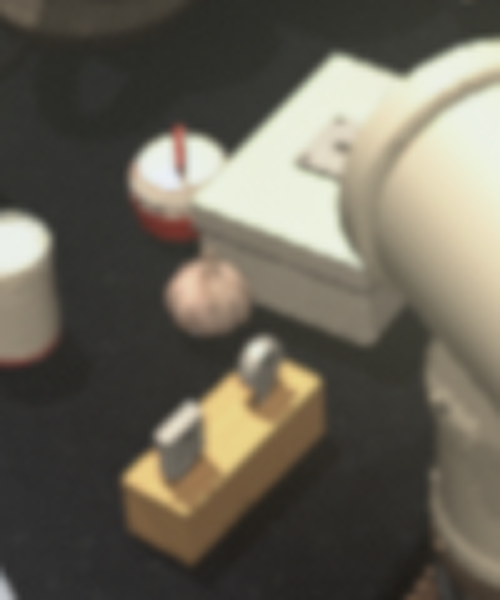

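The round-bow key is the one nearer the box, at full-image pixel (227,264). The square one is at (211,279), and garlic sits at about (217,249). I'll write a planner that prints rows, then go above the key.

```bash
cat >> h.py <<'E'
def plan(p,yaw,n):
    """print n calls of 5 rows to TCP p, tool down with yaw"""
    s=get_state();T=Ro.from_euler('xyz',[180,0,yaw],degrees=True);C=Ro.from_euler('xyz',s['ee_rot'],degrees=True)
    m=5*n;rv=(C.inv()*T).as_rotvec(degrees=True)/m;dp=(np.array(p)-s['tcp_pos'])/m
    print('rot/row',rv.round(2).tolist(),'maxshift',np.linalg.norm(dp).round(4))
    for k in range(n):
        print('call',k,[[float(x) for x in (C*Ro.from_rotvec(rv*i,degrees=True)).inv().apply(dp).round(4)] for i in range(5*k,5*k+5)])
def st():
    s=get_state();print(round(s['clock'],2),s['tcp_pos'].round(4),s['ee_rot'].round(2),'q6',s['q'][5].round(1),'F',s['contact_force'].round(1),'M',s['wrist_torque'].round(2),'gap',round(s['finger_gap'],3),'g',round(s['grasp_force'],1))
E
python3 -c "
from h import *
plan([.515,.215,.20],72,3)"
```

```text
rot/row [-0.0, 0.0, 5.83] maxshift 0.0301
call 0 [[-0.0271, -0.0128, 0.0021], [-0.0283, -0.01, 0.0021], [-0.0292, -0.0071, 0.0021], [-0.0297, -0.0041, 0.0021], [-0.03, -0.0011, 0.0021]]
call 1 [[-0.0299, 0.002, 0.0021], [-0.0296, 0.005, 0.0021], [-0.0289, 0.008, 0.0021], [-0.028, 0.0109, 0.0021], [-0.0267, 0.0137, 0.0021]]
call 2 [[-0.0252, 0.0163, 0.0021], [-0.0234, 0.0188, 0.0021], [-0.0214, 0.0211, 0.0021], [-0.0191, 0.0231, 0.0021], [-0.0167, 0.025, 0.0021]]
```

Call:
play_rows --delta_rot '[[0,0,5.83],[0,0,5.83],[0,0,5.83],[0,0,5.83],[0,0,5.83]]' --translation '[[-0.0271,-0.0128,0.002],[-0.0283,-0.01,0.002],[-0.0292,-0.0071,0.002],[-0.0297,-0.0041,0.002],[-0.03,-0.0011,0.002]]' --grip '[0.1,0.1,0.1,0.1,0.1]'

```text
clock: 0.72
tcp_pos: [0.307, 0.4296, 0.2212]
ee_rot: [180.0, 0.0, 130.0]
contact_force: [-0.3, 0.1, -0.9]
finger_gap: 0.549
grasp_force: 0.0
```

Call:
play_rows --delta_rot '[[0,0,5.83],[0,0,5.83],[0,0,5.83],[0,0,5.83],[0,0,5.83]]' --translation '[[-0.0299,0.002,0.002],[-0.0296,0.005,0.002],[-0.0289,0.008,0.002],[-0.028,0.0109,0.002],[-0.0267,0.0137,0.002]]' --grip '[0.1,0.1,0.1,0.1,0.1]'

```text
clock: 1.13
tcp_pos: [0.4116, 0.3217, 0.2113]
ee_rot: [180.0, -0.0, 100.9]
contact_force: [-0.5, -0.3, 0.8]
finger_gap: 0.549
grasp_force: 0.0
```

Call:
play_rows --delta_rot '[[0,0,5.83],[0,0,5.83],[0,0,5.83],[0,0,5.83],[0,0,5.83]]' --translation '[[-0.0252,0.0163,0.002],[-0.0234,0.0188,0.002],[-0.0214,0.0211,0.002],[-0.0191,0.0231,0.002],[-0.0167,0.025,0.002]]' --grip '[0.1,0.1,0.1,0.1,0.1]'

```text
clock: 1.55
tcp_pos: [0.516, 0.2138, 0.2012]
ee_rot: [180.0, -0.0, 71.7]
contact_force: [0.7, 0.4, 0.1]
finger_gap: 0.553
grasp_force: 0.0
```

Run:
```python
from h import *
st()
for n in('wrist','scene','side'):
    c=cap(n);cv2.imwrite(f'pics/{n}2.png',cv2.cvtColor(c['img'],4));np.save(f'{n}2.npy',c,allow_pickle=True)
```

```text
1.55 [0.516  0.2138 0.2012] [ 1.80e+02 -1.00e-02  7.17e+01] q6 28.4 F [0.7 0.4 0.1] M [ 0.02  0.02 -0.01] gap 0.553 g 0.0
```

View pics/wrist2.png

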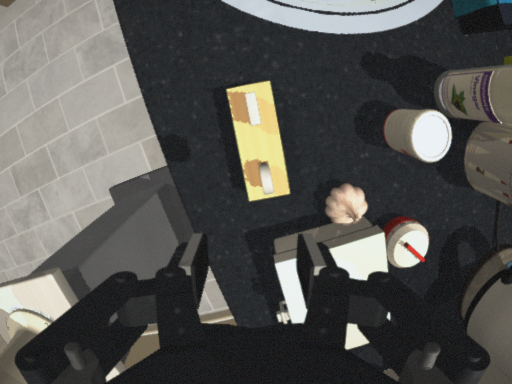

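The wrist view shows the stand clearly: round key at (265,178), square key at (253,108), garlic at (347,203), and the box at about (330,270) partly behind the fingers. I'll measure the stand and keys by mask.

Run:
```python
from h import *
c=np.load('wrist2.npy',allow_pickle=True).item();im=c['img']
hsv=cv2.cvtColor(im,cv2.COLOR_RGB2HSV)
y=cv2.inRange(hsv,(10,80,60),(35,255,255));y[:, :200]=0;y[:,310:]=0;y[:70]=0;y[215:]=0
y=cv2.morphologyEx(y,cv2.MORPH_CLOSE,np.ones((3,3)))
pts=cv2.findNonZero(y);hull=cv2.convexHull(pts)
q=cv2.approxPolyDP(hull,6,True)[:,0];print(q.tolist())
W=np.array([onz(c,u,v,.04)[:2] for u,v in q]);print(W.round(4).tolist())
H=np.array([onz(c,u,v,.04)[:2] for u,v in hull[:,0]],np.float32)
print(cv2.minAreaRect(H*1000))
k=((hsv[...,1]<60)&(hsv[...,2]>110)).astype(np.uint8);st_=np.zeros_like(k);cv2.fillPoly(st_,[hull],1);k&=st_
n,l,s,cc=cv2.connectedComponentsWithStats(k)
for i in range(1,n):
    if s[i,4]>30:
        P=np.argwhere(l==i)[:,::-1].astype(np.float32);print(s[i],cc[i],cv2.minAreaRect(P),[onz(c,*cc[i],z)[:2].round(4).tolist() for z in(.05,.06,.075)])
im2=cv2.resize(im[75:210,215:325],None,fx=4.4,fy=4.4,interpolation=2);cv2.imwrite('pics/w2c.png',cv2.cvtColor(im2,4))
s=np.load('side2.npy',allow_pickle=True).item();
```

```text
[[288, 194], [249, 200], [227, 88], [270, 82]]
[[0.5467, 0.1847], [0.5049, 0.1915], [0.521, 0.3104], [0.564, 0.3026]]
((534.0585327148438, 247.58726501464844), (122.10057067871094, 46.110836029052734), 82.82135772705078)
[245  92  16  33 352] [252.45738636 108.18181818] ((252.40512084960938, 108.30669403076172), (32.557289123535156, 10.877608299255371), 79.11447143554688) [[0.5387, 0.2824], [0.5387, 0.2824], [0.5387, 0.2824]]
[259 165  15  29 285] [266.00701754 179.34035088] ((266.0769348144531, 179.38462829589844), (28.63295555114746, 10.198039054870605), 78.69007110595703) [[0.5294, 0.2099], [0.5297, 0.2124], [0.5301, 0.2161]]
```

View pics/w2c.png

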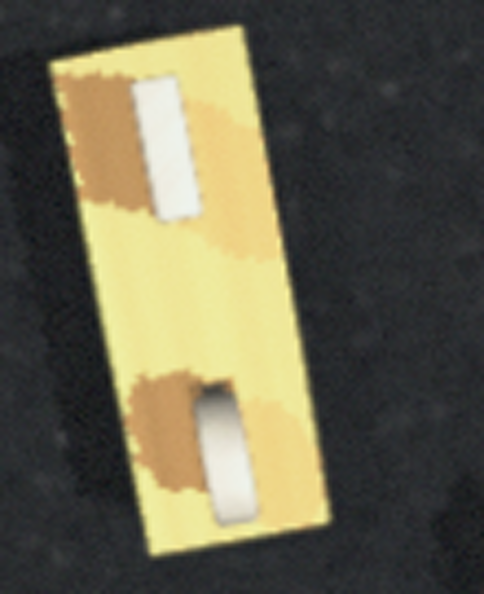

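View pics/side2.png

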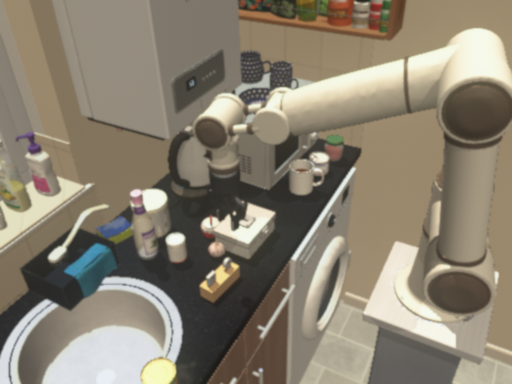

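The keys are parallel to the stand, with x at about 82.8° in the world. The round key's centre is at about (0.5297, 0.2127).

```bash
python3 -c "
from h import *
plan([.5297,.2127,.085],82.8,1)"
```

```text
rot/row [-0.01, 0.0, -2.19] maxshift 0.0234
call 0 [[0.0007, 0.0027, 0.0232], [0.0006, 0.0027, 0.0232], [0.0005, 0.0027, 0.0232], [0.0004, 0.0027, 0.0232], [0.0003, 0.0027, 0.0232]]
```

Call:
play_rows --delta_rot '[[0,0,-2.2],[0,0,-2.2],[0,0,-2.2],[0,0,-2.2],[0,0,-2.2]]' --translation '[[0.0007,0.0027,0.023],[0.0006,0.0027,0.023],[0.0005,0.0027,0.023],[0.0004,0.0027,0.023],[0.0003,0.0027,0.023]]' --grip '[0.1,0.1,0.1,0.1,0.1]'

```text
clock: 2.12
tcp_pos: [0.5281, 0.2154, 0.0854]
ee_rot: [-180.0, -0.0, 83.2]
contact_force: [0.8, -0.3, 0.4]
finger_gap: 0.549
grasp_force: 0.0
```

Run:
```python
from h import *
st()
c=cap('wrist');cv2.imwrite('pics/wrist3.png',cv2.cvtColor(c['img'],4))
s=get_state();R=Ro.from_euler('xyz',s['ee_rot'],degrees=True)
print('TCP px',proj(c,s['tcp_pos']),'bow top px',proj(c,[.5297,.2127,.075]))
plan([.5297,.2127,.043],82.8,1)
```

```text
2.12 [0.5281 0.2154 0.0854] [-1.7999e+02 -2.0000e-02  8.3250e+01] q6 16.8 F [ 0.8 -0.3  0.4] M [-0.04  0.03 -0.01] gap 0.549 g 0.0
TCP px [247.33715432 244.84156655] bow top px [255.86514132 242.75513638]
rot/row [-0.09, 0.02, 0.1] maxshift 0.0075
call 0 [[-0.0002, 0.001, 0.0075], [-0.0002, 0.001, 0.0075], [-0.0002, 0.001, 0.0075], [-0.0002, 0.001, 0.0075], [-0.0003, 0.001, 0.0075]]
```

View pics/wrist3.png

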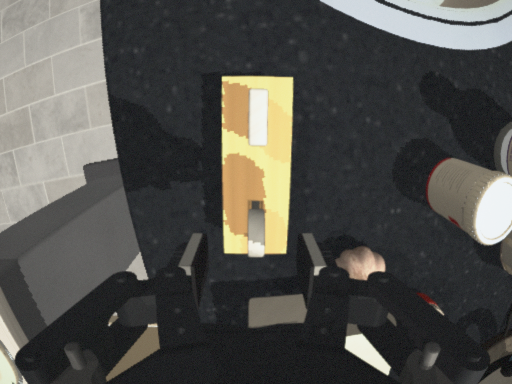

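Run:
```python
from h import *
c=cap('wrist')
for a in np.radians([0,30,60,90,120,150,180]):
    o=15*np.cos(a)/1000;z=.06+.015*np.sin(a);d=np.radians(82.8)
    print(int(np.degrees(a)),proj(c,[.5297+o*np.cos(d),.2127+o*np.sin(d),z]).round(1))
w2=np.load('wrist2.npy',allow_pickle=True).item()
for cc,u,v in((w2,347,203),(w2,329,205),(c,360,263),(c,337,263)):print(onz(cc,u,v,.026).round(3))
```

```text
0 [261.3 210.3]
29 [261.5 218.1]
59 [261.5 231. ]
90 [261.3 244.8]
119 [260.9 254.9]
150 [260.5 258.7]
180 [260.2 255.7]
[0.611 0.148 0.026]
[0.589 0.152 0.026]
[0.605 0.161 0.026]
[0.585 0.165 0.026]
```

```bash
python3 -c "
from h import *
st();plan([.5297,.2127,.043],82.8,1)"
```

```text
2.22 [0.525  0.2146 0.0822] [-1.7953e+02  1.3000e-01  8.3120e+01] q6 16.9 F [-0.   0.3  1.1] M [-0.04  0.07  0.02] gap 0.548 g 0.0
rot/row [-0.09, 0.03, 0.06] maxshift 0.0079
call 0 [[-0.0002, 0.001, 0.0078], [-0.0003, 0.001, 0.0078], [-0.0003, 0.001, 0.0078], [-0.0003, 0.001, 0.0078], [-0.0003, 0.001, 0.0078]]
```

Call:
play_rows --delta_rot '[[0,0,0],[0,0,0],[0,0,0],[0,0,0],[0,0,0]]' --translation '[[0,0,0.007],[0,0,0.007],[0,0,0.007],[0,0,0],[0,0,0]]' --grip '[0.1,0.1,0.1,0.1,0.1]'

```text
clock: 2.63
tcp_pos: [0.5288, 0.2144, 0.0655]
ee_rot: [180.0, -0.0, 83.0]
contact_force: [-0.3, 0.9, -0.0]
finger_gap: 0.546
grasp_force: 0.0
```

Run:
```python
from h import *
st();c=cap('wrist');st();c=cap('wrist');st()
plan([.5297,.2127,.043],82.8,1)
```

```text
2.63 [0.5288 0.2144 0.0655] [180.    -0.    82.99] q6 16.9 F [-0.3  0.9 -0. ] M [-0.    0.01 -0.03] gap 0.546 g 0.0
2.68 [0.5292 0.2144 0.0658] [ 1.7996e+02 -1.0000e-02  8.2990e+01] q6 16.9 F [-0.3  0.2  0.8] M [-0.06 -0.06  0.04] gap 0.552 g 0.0
2.73 [0.5293 0.2144 0.066 ] [ 1.7994e+02 -2.0000e-02  8.2990e+01] q6 16.9 F [ 0.2 -0.7 -0.5] M [-0.03  0.06  0.04] gap 0.55 g 0.0
rot/row [0.01, -0.0, 0.04] maxshift 0.0046
call 0 [[-0.0003, 0.0001, 0.0046], [-0.0003, 0.0001, 0.0046], [-0.0003, 0.0001, 0.0046], [-0.0003, 0.0001, 0.0046], [-0.0003, 0.0001, 0.0046]]
```

Call:
play_rows --delta_rot '[[0,0,0],[0,0,0],[0,0,0],[0,0,0],[0,0,0]]' --translation '[[-0.0005,0.0002,0.006],[-0.0005,0.0002,0.006],[-0.0005,0,0.006],[0,0,0.0045],[0,0,0]]' --grip '[0.1,0.1,0.1,0.1,0.1]'

```text
clock: 3.15
tcp_pos: [0.5279, 0.2124, 0.0411]
ee_rot: [-179.8, 0.0, 83.0]
contact_force: [0.4, 0.0, 0.1]
finger_gap: 0.549
grasp_force: 0.0
```

Call:
play_rows --delta_rot '[[0,0,0],[0,0,0],[0,0,0],[0,0,0],[0,0,0]]' --translation '[[0,0,0],[0,0,0],[0,0,0],[0,0,0],[0,0,0]]' --grip '[-1,-1,-1,-1,-1]' --squeeze 80

```text
clock: 3.57
tcp_pos: [0.5294, 0.2128, 0.0432]
ee_rot: [180.0, -0.0, 83.0]
contact_force: [-0.1, 0.1, 1.3]
finger_gap: 0.102
grasp_force: 78.5
```

```bash
python3 -c "
from h import *
st()"
```

```text
3.57 [0.5294 0.2128 0.0432] [ 1.7996e+02 -1.0000e-02  8.2990e+01] q6 16.8 F [-0.1  0.1  1.3] M [-0.07  0.04  0.02] gap 0.102 g 78.5
```

Call:
play_rows --delta_rot '[[0,0,0],[0,0,0],[0,0,0],[0,0,0],[0,0,0]]' --translation '[[0,0,-0.01],[0,0,-0.025],[0,0,-0.035],[0,0,-0.035],[0,0,-0.03]]' --grip '[-1,-1,-1,-1,-1]'

```text
clock: 3.98
tcp_pos: [0.5293, 0.2128, 0.1809]
ee_rot: [179.9, -0.0, 83.0]
contact_force: [0.3, -0.1, -0.5]
finger_gap: 0.106
grasp_force: 80.1
```

```bash
python3 -c "
from h import *
st();plan([.60,.05,.19],178,3)"
```

```text
3.98 [0.5293 0.2128 0.1809] [ 1.7991e+02 -3.0000e-02  8.2990e+01] q6 16.8 F [ 0.3 -0.1 -0.5] M [-0.01  0.03  0.05] gap 0.106 g 80.1
rot/row [0.01, 0.0, -6.33] maxshift 0.0118
call 0 [[-0.0102, 0.006, -0.0006], [-0.0108, 0.0048, -0.0006], [-0.0113, 0.0036, -0.0006], [-0.0116, 0.0024, -0.0006], [-0.0118, 0.0011, -0.0006]]
call 1 [[-0.0118, -0.0002, -0.0006], [-0.0117, -0.0015, -0.0006], [-0.0115, -0.0028, -0.0006], [-0.0111, -0.0041, -0.0006], [-0.0106, -0.0053, -0.0006]]
call 2 [[-0.0099, -0.0064, -0.0006], [-0.0092, -0.0075, -0.0006], [-0.0083, -0.0084, -0.0006], [-0.0073, -0.0093, -0.0006], [-0.0062, -0.0101, -0.0006]]
```

Call:
play_rows --delta_rot '[[0,0,-6.33],[0,0,-6.33],[0,0,-6.33],[0,0,-6.33],[0,0,-6.33]]' --translation '[[-0.0102,0.006,0],[-0.0108,0.0048,0],[-0.0113,0.0036,0],[-0.0116,0.0024,0],[-0.0118,0.0011,0]]' --grip '[-1,-1,-1,-1,-1]'

```text
clock: 4.4
tcp_pos: [0.5528, 0.158, 0.1786]
ee_rot: [180.0, 0.0, 115.0]
contact_force: [0.3, -1.0, 0.2]
finger_gap: 0.105
grasp_force: 80.1
```

Call:
play_rows --delta_rot '[[0,0,-6.33],[0,0,-6.33],[0,0,-6.33],[0,0,-6.33],[0,0,-6.33]]' --translation '[[-0.0118,-0.0002,0],[-0.0117,-0.0015,0],[-0.0115,-0.0028,0],[-0.0111,-0.0041,0],[-0.0106,-0.0053,0]]' --grip '[-1,-1,-1,-1,-1]'

```text
clock: 4.82
tcp_pos: [0.5764, 0.1037, 0.1785]
ee_rot: [180.0, 0.0, 146.6]
contact_force: [-0.9, 0.2, 0.2]
finger_gap: 0.106
grasp_force: 80.1
```

Call:
play_rows --delta_rot '[[0,0,-6.33],[0,0,-6.33],[0,0,-6.33],[0,0,-6.33],[0,0,-6.33]]' --translation '[[-0.0099,-0.0064,0],[-0.0092,-0.0075,0],[-0.0083,-0.0084,0],[-0.0073,-0.0093,0],[-0.0062,-0.0101,0]]' --grip '[-1,-1,-1,-1,-1]'

```text
clock: 5.23
tcp_pos: [0.5999, 0.0495, 0.1785]
ee_rot: [180.0, 0.0, 178.3]
contact_force: [0.5, 0.4, -1.2]
finger_gap: 0.102
grasp_force: 80.1
```

Run:
```python
from h import *
for _ in range(4): c=cap('wrist')
st();c=cap('wrist');st();cv2.imwrite('pics/wrist4.png',cv2.cvtColor(c['img'],4));np.save('wrist4.npy',c,allow_pickle=True)
```

```text
5.43 [0.5996 0.0502 0.1782] [ 1.7998e+02 -1.0000e-02  1.7774e+02] q6 -94.5 F [ 1.  -0.1 -0.3] M [ 0.01 -0.03  0.05] gap 0.104 g 80.1
5.48 [0.5995 0.0505 0.178 ] [ 1.7998e+02 -2.0000e-02  1.7779e+02] q6 -94.5 F [ 0.5  0.2 -0.8] M [-0.01  0.03 -0.06] gap 0.102 g 80.1
```

View pics/wrist4.png

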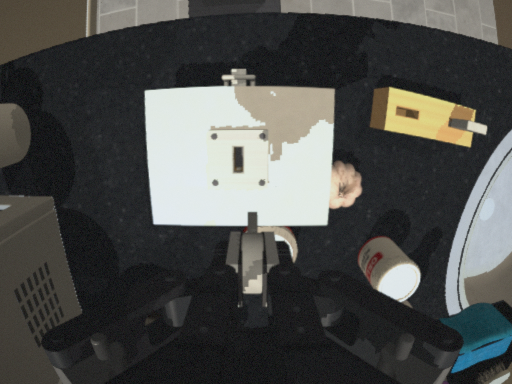

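The keyway is at (238,160) on the plate, the lid corners are (145,90), (334,88), (329,224) and (153,226), and the held key's bit hangs at (253,225). Everything else stands undisturbed.

Run:
```python
from h import *
c=np.load('wrist4.npy',allow_pickle=True).item();im=c['img'];g=cv2.cvtColor(im,7)
print(g[140:182,238].tolist());print(g[158,225:252].tolist())
# keyway blob
m=(g[140:185,224:252]<120).astype(np.uint8);n,l,s,cc=cv2.connectedComponentsWithStats(m)
i=1+np.argmax(s[1:,4]);P=np.argwhere(l==i)[:,::-1]+[224,140];print(s[i],cc[i]+[224,140])
W=np.array([onz(c,*p,.074)[:2] for p in P])*1000;print('keyway',cv2.minAreaRect(W.astype(np.float32)),W.mean(0))
# screws
m=(g<110).astype(np.uint8);n,l,s,cc=cv2.connectedComponentsWithStats(m[125:192,205:272])
S=[cc[i]+[205,125] for i in range(1,n) if 6<s[i,4]<60];X=np.array([onz(c,*p,.074)[:2] for p in S]);print(np.round(S,1).tolist(),X.round(4).tolist(),X.mean(0))
# lid
b=((g>140)).astype(np.uint8);Y=np.array([onz(c,*p,.068)[:2] for p in [(145,90),(334,88),(329,224),(153,226)]]);print('lid',Y.round(4).tolist(),Y.mean(0))
e=Y[1]-Y[0];f=Y[2]-Y[3];print(np.degrees(np.arctan2(e[1],e[0])),np.degrees(np.arctan2(f[1],f[0])))
cv2.imwrite('pics/k4.png',cv2.cvtColor(cv2.resize(im[120:270,190:310],None,fx=4,fy=4,interpolation=2),4))
s=get_state();R=Ro.from_euler('xyz',s['ee_rot'],degrees=True)
for X in (-7,0,7):print('tip',X,proj(c,s['tcp_pos']+R.apply([X/1000,0,-.019+.052])).round(1))
```

```text
[228, 230, 230, 227, 228, 219, 165, 91, 58, 54, 59, 60, 54, 56, 52, 57, 56, 58, 59, 55, 58, 56, 55, 54, 56, 54, 61, 84, 108, 107, 89, 88, 127, 196, 227, 230, 231, 230, 230, 230, 230, 232]
[231, 230, 230, 232, 229, 230, 221, 186, 126, 75, 58, 55, 56, 59, 54, 54, 59, 87, 158, 212, 228, 228, 228, 228, 229, 228, 229]
[ 10   7   9  25 217] [237.85253456 159.31336406]
keyway ((569.4747314453125, 39.94438934326172), (6.8102707862854, 20.593185424804688), 87.3548355102539) [569.68830338  39.83695915]
[[214.1, 135.7], [262.8, 135.4], [261.9, 182.1]] [[0.5487, 0.021], [0.5502, 0.0615], [0.5903, 0.0595]] [0.56306734 0.04729872]
lid [[0.5042, -0.0391], [0.5104, 0.1244], [0.6346, 0.1218], [0.6306, -0.0454]] [0.56995979 0.04040349]
87.8270005887756 88.64154300087158
tip -7 [252.  233.8]
tip 0 [252.  223.8]
tip 7 [252.  213.6]
```

View pics/k4.png

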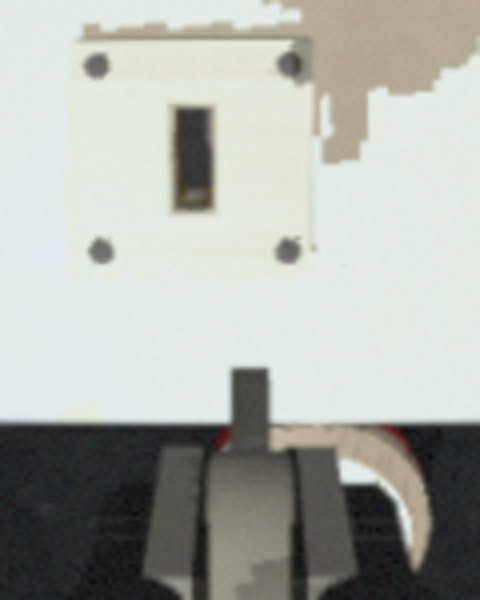

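Run:
```python
from h import *
st();plan([.5695,.0399,.118],177.6,1)
c=np.load('wrist4.npy',allow_pickle=True).item();s=get_state();R=Ro.from_euler('xyz',s['ee_rot'],degrees=True)
for x,z in((10,4),(7,0),(10,14)):print(proj(c,s['tcp_pos']+R.apply([x/1000,0,.0332-z/1000])).round(1))
```

```text
5.48 [0.5995 0.0505 0.178 ] [ 1.7998e+02 -2.0000e-02  1.7779e+02] q6 -94.5 F [ 0.5  0.2 -0.8] M [-0.01  0.03 -0.06] gap 0.102 g 80.1
rot/row [0.0, -0.0, 0.04] maxshift 0.0136
call 0 [[0.0059, -0.0024, 0.012], [0.0059, -0.0024, 0.012], [0.0059, -0.0024, 0.012], [0.0059, -0.0024, 0.012], [0.0059, -0.0024, 0.012]]
[252.  211.1]
[252.  213.4]
[252.  216.9]
```

Call:
play_rows --delta_rot '[[0,0,0],[0,0,0],[0,0,0],[0,0,0],[0,0,0]]' --translation '[[0.008,-0.003,0.015],[0.008,-0.003,0.015],[0.008,-0.003,0.015],[0.0055,-0.003,0.015],[0,0,0]]' --grip '[-1,-1,-1,-1,-1]'

```text
clock: 5.9
tcp_pos: [0.5662, 0.04, 0.1144]
ee_rot: [180.0, -0.4, 177.9]
contact_force: [-1.4, 1.0, -1.6]
finger_gap: 0.103
grasp_force: 80.1
```

Run:
```python
from h import *
for _ in range(4): c=cap('wrist')
st();c=cap('wrist');st();s=get_state();R=Ro.from_euler('xyz',s['ee_rot'],degrees=True)
for x,z in((10,4),(7,0),(0,0)):print('tip',proj(c,s['tcp_pos']+R.apply([x/1000,0,.0332-z/1000])).round(1))
a=np.radians(-2.4)
for x in(-11,11):print('kw',proj(c,[.5695+x/1000*np.cos(a),.0399+x/1000*np.sin(a),.074]).round(1))
plan([.5695,.0399,.1072],177.6,1)
cv2.imwrite('pics/k5.png',cv2.cvtColor(cv2.resize(c['img'][170:290,190:310],None,fx=5,fy=5,interpolation=2),4))
```

```text
6.1 [0.571  0.0394 0.1193] [-1.7999e+02  1.5000e-01  1.7793e+02] q6 -96.1 F [-0.  -0.3  0. ] M [-0.04  0.04  0.04] gap 0.1 g 80.1
6.15 [0.5712 0.0393 0.1194] [-1.7999e+02  1.6000e-01  1.7794e+02] q6 -96.1 F [ 0.2  0.  -0.9] M [-0.01  0.01 -0.03] gap 0.103 g 80.1
tip [251.3 211.7]
tip [251.3 214.1]
tip [251.3 224.3]
kw [252.3 199.4]
kw [252.1 229.9]
rot/row [-0.0, 0.03, 0.07] maxshift 0.0025
call 0 [[0.0003, 0.0001, 0.0024], [0.0003, 0.0001, 0.0024], [0.0003, 0.0001, 0.0024], [0.0003, 0.0001, 0.0024], [0.0003, 0.0001, 0.0024]]
```

View pics/k5.png

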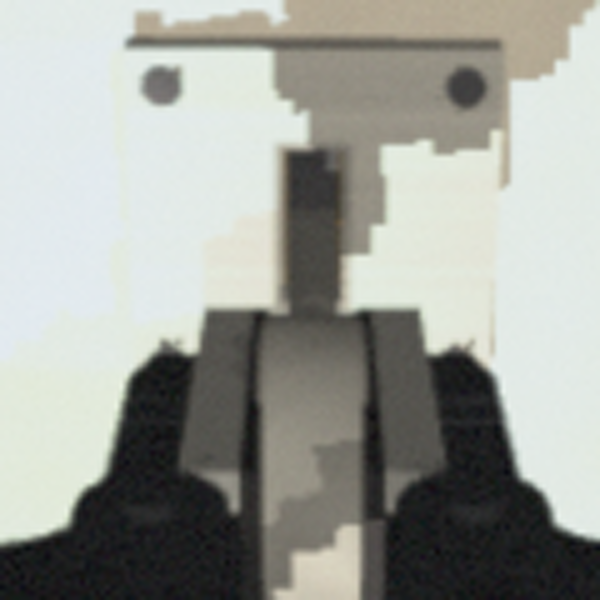

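Bit and keyway are lined up laterally, both centred at about column 253, and their ends are where predicted. Lowering into the mouth.

Call:
play_rows --delta_rot '[[0,0,0.3],[0,0,0],[0,0,0],[0,0,0],[0,0,0]]' --translation '[[0.0008,0,0.003],[0,0,0.003],[0,0,0.003],[0,0,0.003],[0,0,0.002]]' --grip '[-1,-1,-1,-1,-1]' --squeeze 110

```text
clock: 6.57
tcp_pos: [0.5688, 0.0391, 0.1032]
ee_rot: [180.0, -0.0, 177.6]
contact_force: [0.4, 0.2, -0.9]
finger_gap: 0.093
grasp_force: 108.7
```

Call:
play_rows --delta_rot '[[0,0,0],[0,0,0],[0,0,0],[0,0,0],[0,0,0]]' --translation '[[0,0,0.0015],[0,0,0.0015],[0,0,0.001],[0,0,0],[0,0,0]]' --grip '[-1,-1,-1,-1,-1]'

```text
clock: 6.98
tcp_pos: [0.5691, 0.0391, 0.0998]
ee_rot: [180.0, 0.0, 177.6]
contact_force: [-0.2, -1.0, -0.3]
finger_gap: 0.096
grasp_force: 108.7
```

```bash
python3 -c "
from h import *
st()"
```

```text
6.98 [0.5691 0.0391 0.0998] [180.     0.   177.64] q6 -95.8 F [-0.2 -1.  -0.3] M [ 0.01 -0.    0.01] gap 0.096 g 108.7
```

It's 7 mm in with no force. Pushing on past the pins.

Call:
play_rows --delta_rot '[[0,0,0],[0,0,0],[0,0,0],[0,0,0],[0,0,0]]' --translation '[[0,0,0.002],[0,0,0.002],[0,0,0.002],[0,0,0.002],[0,0,0.001]]' --grip '[-1,-1,-1,-1,-1]'

```text
clock: 7.4
tcp_pos: [0.5688, 0.0391, 0.0904]
ee_rot: [180.0, -0.0, 177.6]
contact_force: [0.3, 0.2, 0.7]
finger_gap: 0.1
grasp_force: 108.7
```

Call:
play_rows --delta_rot '[[0,0,1],[0,0,-2],[0,0,2],[0,0,-2],[0,0,1]]' --translation '[[0,0,0.001],[0,0,0.001],[0,0,0.001],[0,0,0.001],[0,0,0.001]]' --grip '[-1,-1,-1,-1,-1]'

```text
clock: 7.82
tcp_pos: [0.5694, 0.039, 0.0866]
ee_rot: [-180.0, 0.0, 177.6]
contact_force: [-2.6, -0.7, 8.4]
finger_gap: 0.099
grasp_force: 110.2
```

Call:
play_rows --delta_rot '[[0,0,1],[0,0,-2],[0,0,2],[0,0,-2],[0,0,1]]' --translation '[[0,0,0.001],[0,0,0.001],[0,0,0.001],[0,0,0.001],[0,0,0.001]]' --grip '[-1,-1,-1,-1,-1]'

```text
clock: 8.23
tcp_pos: [0.5701, 0.0389, 0.0818]
ee_rot: [-180.0, 0.1, 177.6]
contact_force: [-0.3, 0.8, 2.8]
finger_gap: 0.096
grasp_force: 109.8
```

```bash
python3 -c "
from h import *
st()"
```

```text
8.23 [0.5701 0.0389 0.0818] [-1.7998e+02  1.3000e-01  1.7757e+02] q6 -95.8 F [-0.3  0.8  2.8] M [ 0.15  0.08 -0.02] gap 0.096 g 109.8
```

Call:
play_rows --delta_rot '[[0,0,1],[0,0,-1],[0,0,0],[0,0,0],[0,0,0]]' --translation '[[0,0,0.0005],[0,0,0.0005],[0,0,0.0005],[0,0,0.0005],[0,0,0]]' --grip '[-1,-1,-1,-1,-1]'

```text
clock: 8.65
tcp_pos: [0.5702, 0.0389, 0.081]
ee_rot: [-180.0, 0.1, 177.5]
contact_force: [-3.7, 0.3, 14.2]
finger_gap: 0.102
grasp_force: 111.4
```

```bash
python3 -c "
from h import *
st()"
```

```text
8.65 [0.5702 0.0389 0.081 ] [-1.7998e+02  1.2000e-01  1.7749e+02] q6 -95.7 F [-3.7  0.3 14.2] M [-0.03  0.71  0.03] gap 0.102 g 111.4
```

The key is home, with the floor felt at 14 N and z 0.081. Easing off slightly and turning clockwise.

Call:
play_rows --delta_rot '[[0,0,4],[0,0,5],[0,0,5],[0,0,5],[0,0,5]]' --translation '[[0,0,-0.0005],[0,0,0],[0,0,0],[0,0,0],[0,0,0]]' --grip '[-1,-1,-1,-1,-1]' --squeeze 120

```text
clock: 9.07
tcp_pos: [0.5701, 0.0391, 0.0811]
ee_rot: [180.0, 0.1, 153.3]
contact_force: [-2.2, 0.5, 11.9]
finger_gap: 0.096
grasp_force: 117.3
```

```bash
python3 -c "
from h import *
st()"
```

```text
9.07 [0.5701 0.0391 0.0811] [1.7996e+02 1.1000e-01 1.5327e+02] q6 -71.5 F [-2.2  0.5 11.9] M [0.16 0.52 0.18] gap 0.096 g 117.3
```

Call:
play_rows --delta_rot '[[0,0,6],[0,0,6],[0,0,6],[0,0,6],[0,0,6]]' --translation '[[0,0,0],[0,0,0],[0,0,0],[0,0,0],[0,0,0]]' --grip '[-1,-1,-1,-1,-1]'

```text
clock: 9.48
tcp_pos: [0.5703, 0.0393, 0.0812]
ee_rot: [179.9, 0.1, 123.2]
contact_force: [-2.5, 2.1, 10.8]
finger_gap: 0.098
grasp_force: 117.3
```

Call:
play_rows --delta_rot '[[0,0,6],[0,0,6],[0,0,6],[0,0,4],[0,0,4]]' --translation '[[0,0,0],[0,0,0],[0,0,0],[0,0,0],[0,0,0]]' --grip '[-1,-1,-1,-1,-1]'

```text
clock: 9.9
tcp_pos: [0.5702, 0.0392, 0.0811]
ee_rot: [179.9, 0.0, 97.3]
contact_force: [-2.2, 1.2, 11.1]
finger_gap: 0.095
grasp_force: 117.4
```

```bash
python3 -c "
from h import *
st()"
```

```text
9.9 [0.5702 0.0392 0.0811] [1.7987e+02 1.0000e-02 9.7310e+01] q6 -15.5 F [-2.2  1.2 11.1] M [0.27 0.5  0.2 ] gap 0.095 g 117.4
```

Call:
play_rows --delta_rot '[[0,0,2],[0,0,2],[0,0,1],[0,0,1],[0,0,0]]' --translation '[[0,0,0],[0,0,0],[0,0,0],[0,0,0],[0,0,0]]' --grip '[-1,-1,-1,-1,-1]'

```text
clock: 10.32
tcp_pos: [0.5702, 0.0392, 0.0812]
ee_rot: [179.9, 0.0, 91.5]
contact_force: [-2.4, 1.1, 10.8]
finger_gap: 0.092
grasp_force: 117.4
```

```bash
python3 -c "
from h import *
st()"
```

```text
10.32 [0.5702 0.0392 0.0812] [179.87   0.    91.47] q6 -9.7 F [-2.4  1.1 10.8] M [0.24 0.48 0.18] gap 0.092 g 117.4
```

Not yet at the stop, since the torque is flat at 0.18.

Call:
play_rows --delta_rot '[[0,0,1.5],[0,0,1.5],[0,0,1],[0,0,0],[0,0,0]]' --translation '[[0,0,0],[0,0,0],[0,0,0],[0,0,0],[0,0,0]]' --grip '[-1,-1,-1,-1,-1]'

```text
clock: 10.73
tcp_pos: [0.5701, 0.0392, 0.0811]
ee_rot: [179.9, 0.0, 87.6]
contact_force: [-1.8, 0.8, 10.9]
finger_gap: 0.095
grasp_force: 117.5
```

```bash
python3 -c "
from h import *
st();c=cap('wrist');st()
cv2.imwrite('pics/end.png',cv2.cvtColor(c['img'],4))"
```

```text
10.73 [0.5701 0.0392 0.0811] [179.88   0.    87.56] q6 -5.7 F [-1.8  0.8 10.9] M [0.27 0.54 0.47] gap 0.095 g 117.5
10.78 [0.5701 0.0392 0.0812] [1.7988e+02 1.0000e-02 8.7560e+01] q6 -5.7 F [-3.4  1.2 11.1] M [0.2  0.51 0.42] gap 0.096 g 117.5
```

Torque jumps to 0.45 N m at 90°, so this is the stop. A hair more to hold it firmly, then a check that it's stable.

Call:
play_rows --delta_rot '[[0,0,1],[0,0,0],[0,0,0],[0,0,0],[0,0,0]]' --translation '[[0,0,0],[0,0,0],[0,0,0],[0,0,0],[0,0,0]]' --grip '[-1,-1,-1,-1,-1]'

```text
clock: 11.2
tcp_pos: [0.5702, 0.0392, 0.0811]
ee_rot: [179.9, 0.0, 86.6]
contact_force: [-2.3, 1.3, 11.1]
finger_gap: 0.093
grasp_force: 117.4
```

```bash
python3 -c "
from h import *
st()
c=cap('side');cv2.imwrite('pics/end.png',cv2.cvtColor(c['img'],4))"
```

```text
11.2 [0.5702 0.0392 0.0811] [1.7987e+02 1.0000e-02 8.6580e+01] q6 -4.8 F [-2.3  1.3 11.1] M [0.26 0.49 0.47] gap 0.093 g 117.4
```

View pics/end.png

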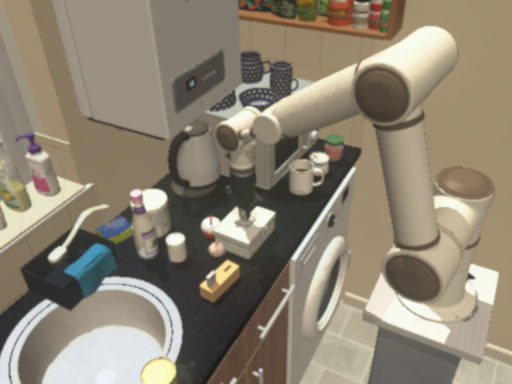

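The side view shows the key held in the lock at (245,220), the square key still in the stand at (211,278) and the bystanders in place. Handing in.

```bash
python3 -c "
from h import *
print(sign_off())"
```

```text
the job is handed in; nothing more can be done
None
```

I pushed the round-bow key fully home in the lock, turned it about 90° clockwise to the stop and handed the job in at about 11 s, with the arm still gripping and holding it turned. The square key stayed in its stand and I saw nothing else moved; no verdict came back.

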